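# Portion one bath tablet from the lever dispenser

## Robot

A 6-joint arm with a two-finger parallel gripper is mounted at the origin on the work surface. World frame = base frame: x ahead of the robot, y to its left, z up, the work surface at z = 0. Lengths are in m, angles in rad, forces in N, time in s.
With the tool pointing down it reaches from about 0.3 to 0.75 m from the base axis. Payload 8.5 kg.
Tool frame: the origin (TCP) lies on the mounting face of the last link; the fingertips stand ahead of it and the grasp point (between the pads) lies 155 mm ahead of it (tip_extent is the z of the fingertips in the tool frame, in m); z points along the fingers, y is the line along which they close (so a half turn about z gives the same grasp; the last joint's range is limited). The gripper opens to 85 mm and grips with 20 to 120 N. Pads are 22 mm wide; open, the fingers measure 114 mm over their backs; the gripper's body (76 mm by 85 mm) begins 54 mm behind the grasp point. The pads swing forward as they close: fully open they stand 13 mm farther back than shut.
Start: joints at [0.976, 0.381, 1.297, -0, 1.464, -0.215], TCP at [0.204, 0.511, 0.405] pointing down, gripper open.
Joint ranges: [-3.11, 3.11], [-0.89, 2.33], [0.22, 2.48], [-1.42, 4.56], [0.17, 2.85], [-2.88, 2.88]. Speed limits (rad/s): [2.39, 2.39, 3.14, 3.14, 3.14, 3.14].

## Interface

Orientations are given as a unit quaternion [w, x, y, z].
In Python, from bench import read_state, grab_frame, camera_info, job_done, tip_extent gives the robot as it stands. The module is installed in compiled form; this text tells all that it offers.
- The arm moves only by the tool arm_command, never from a script. Its argument "commands" is text: rows parted by semicolons, each of 7 numbers parted by spaces: the closure, from -1 (fully open) to 1 (shut), then the shift along the tool's x, y, z scaled (see below), then the turn, a rotation vector about the tool's x, y, z scaled (see below). A call has 1 to 5 rows; each row shifts and turns the commanded pose from where the row before left it, along the tool's axes as they then stand; what a row does not reach is not made up. The controller multiplies each number of a shift by 0.75 m and each number of a turn by 0.08 rad. A row lasts 1/10 s, in which the tool goes at most 50 mm and 8.59 degrees, less where a joint would pass 70% of its speed; a pose out of reach is approached as far as the arm can. A call with a number of a shift or a turn outside -1 to 1 is refused whole. A call with a gripper value outside its range is refused whole. The fingers move at their own pace and stop on an object; the grip force is fixed at half the most. Time passes only in rows, so rows that do not move let the fingers close. It gives the time, the measured TCP pose, the force, the opening and the grip force at its end, in the units of the state.
- read_state(): the state, without advancing time (a new reading comes with each control period).
- grab_frame(name): name is "scene" or "side" or "wrist"; returns the picture (384x512x3 uint8, red, green, blue); there is no depth.
- camera_info(name): a dict with "fov_y" (degrees; the focal length in pixels is half the picture's height over the tangent of half this angle, whatever the lens; pixels are square), "cx", "cy" (the principal point, pixels), "T" (4x4, takes a point from camera to world coordinates); the wrist camera has in their place "T_tool_cam" (4x4, takes a point from camera to tool coordinates, whose origin is the TCP and whose axes are the flange's). Camera axes: x right, y down, z forward; pixel columns grow to the right and rows downward; lengths in m; the calibration is good to about 2 mm. A picture is of the moment at which its call begins: read the wrist's pose just before it. camera_info takes no time and is no camera call.
- job_done(): hands the job in; it is judged then, once.
The state is a dict: "clock": time; "joint_pos": joint angles; "joint_vel": joint speeds; "effort": joint torques, N m; "eef_pos": TCP position; "tcp_rot": TCP orientation; "force": force on the tool from outside, world axes, zero at the start; "wrist_torque": the same for the moment, N m; "gripper_width": opening from 0.0 (shut) to 1.0 (fully open); "grasp_force": force on a finger pad.
Only numpy, scipy, OpenCV 4.12 (cv2) and the standard library are available. Lean on these libraries where they do the work, as an engineer would, in place of code of your own. Each camera call takes 0.05 s, during which the arm holds its last target. There are 200 camera calls.

## Task

Take the blue handled cup stowed at the little wooden shelf, stand it centred on the round mark under the tablet dispenser's outlet and let go of it. Then swing the dispenser's sprung lever all the way to its stop once and let it spring fully back, so that exactly one tablet drops into the cup. Leave the cup standing there with the tablet in it, and do not disturb the bottle, tumbler and jar.

Things in the scene. Friction and masses are not known exactly. Their poses are not given: they have to be found in the camera images.
- dispenser: White dispenser, fixed; origin on the counter below the lever pivot, open front -x, z up. Floor plate 66-72 mm high (x -84..72, y -32..88 mm) with the outlet hole overhangs the cup place. Below it only a column (x -10..65, y -36..80): the cup place is open at front and both sides. Above it a clear tube of tablets (x -30, y 46) and its post, up to 142 mm: no room for a gripper over the cup.
- outlet (a point): Centre of the round mark (62 mm dark disc with grey middle) on the counter, straight below the outlet hole; the cup stands here, its rim 16 mm below the floor plate. Mark is 1.5 mm thick look only. Axes as the dispenser.
- pivot (a point): On the lever's vertical pivot axis, 120 mm above the counter; axes as the dispenser.
- lever_knob (a point): Centre of the top of the orange upright knob at the lever's end: cylinder 16 mm in diameter, free from 98 mm up to its top at 139.5 mm above the counter, 105 mm from the pivot axis. The black lever arm (16 mm wide) runs from the pivot to it at 90 to 98 mm height. At rest the knob is on the dispenser's right front, at dispenser x -52, y -91 mm.
- lever (a joint): Lever angle, rad: 0 at rest, 1.0 at its stop. A turntable on the lever carries the lowest tablet from the tube to the outlet. Grows counter-clockwise seen from above (knob moves away from the robot). A spring pulls it back to 0; about 4 N at the knob near the stop.
- cup: Blue open cup, 58 mm outer diameter, 50 mm high, wall 3 mm, about 90 g; origin at the centre of its underside, z up. A straight handle bar, 14 mm wide and 10 mm tall (31 to 41 mm above its underside), runs from the wall along the cup's +x to 105 mm from the centre. At the start it stands upright in front of the shelf with the handle reaching in under the board, where it cannot be gripped.
- handle_grip (a point): On the middle of the cup's handle bar, 85 mm from the cup's axis, 36 mm above the cup's underside; axes as the cup.
- rack: Low wooden shelf fixed to the counter, origin below its centre on the counter, front is its -x: board 130 mm deep (x), 260 mm wide (y), 62 to 76 mm high, on an upright panel at each end (14 mm thick, y +-122 mm). Small jars on the board's rear half.
- tablet1: Green tablet, 26 mm in diameter, 12 mm thick, 15 g; origin at the centre of its underside. The lowest one, in the turntable's pocket: the one that drops.
- tablet2: Next tablet, on top of tablet1 in the tube.
- tablet3: Third tablet in the tube.
- tablet4: Top tablet in the tube.
- bottle: Bystander: amber bottle, 60 mm in diameter, 150 mm high, origin under its centre.
- tumbler: Bystander: white ceramic tumbler, 70 mm in diameter at the rim, 90 mm high, origin under its centre.
- jar: Bystander: glass jar with wooden cap, 68 mm in diameter, 85 mm high, origin under its centre.
Things that resemble listed ones, but are neither listed nor needed, are in the scene too. Leave any green look-alike of the cup alone. Of the things that look like the dispenser, the larger one is meant.

How it is judged:
By the outcome, as a careful person would: the job done as asked, in the order asked, and still so for the second after the job is handed in, with the robot touching nothing.
It also fails if it takes over 67 s, if anything falls off the work surface, if the arm or the gripper's body presses on something with over 40 N, if the wrist force passes 120 N, or if a joint passes its speed limit or range.

## Working session

There is one attempt and no reset: what is moved stays moved. The work goes in short steps, Python scripts to look and compute and a tool call to move; the robot and the scene stay as the last step left them, time stands still between calls to the robot, and variables do not carry over. Pictures are saved under pics/ and viewed, at most 10 in all, crops included, and the job is handed in when it is done.

Besides the shell and the picture viewer there is one more tool, called after ">>>" in YAML: its name, and indented under it one key for each argument. arm_command: Moves the arm, as the interface text tells. Its arguments: {"type":"object","properties":{"commands":{"type":"string"}},"required":["commands"]}

```bash
mkdir -p pics; python3 - <<'E'
from bench import *
import cv2,json,numpy as np
np.set_printoptions(precision=4,suppress=True)
s=read_state();print(s['clock'],s['eef_pos'],s['tcp_rot'],s['gripper_width'],tip_extent if not callable(tip_extent) else tip_extent())
for n in ("scene","side","wrist"):
    cv2.imwrite(f'pics/{n}0.png',grab_frame(n)[:,:,::-1]); print(n,camera_info(n))
a=np.hstack([cv2.imread('pics/scene0.png'),cv2.imread('pics/side0.png')])
E
```

```text
0.0 [0.2039 0.5108 0.4041] [-0.0003  0.1888  0.982  -0.0007] 0.9975556976689616 0.1734
scene {'fov_y': 53.87303937291433, 'cx': 252.74117812688905, 'cy': 190.57906142857075, 'T': array([[ 0.4318,  0.7768, -0.4585,  0.9939],
       [ 0.9019, -0.3795,  0.2065, -0.2235],
       [-0.0136, -0.5026, -0.8644,  1.0095],
       [ 0.    ,  0.    ,  0.    ,  1.    ]])}
side {'fov_y': 47.20783326926602, 'cx': 247.9093492888257, 'cy': 190.2476585901294, 'T': array([[ 0.7116, -0.4886,  0.5048, -0.095 ],
       [-0.7025, -0.5062,  0.5003, -0.6383],
       [ 0.0111, -0.7106, -0.7035,  0.972 ],
       [ 0.    ,  0.    ,  0.    ,  1.    ]])}
wrist {'fov_y': 64.50139269466999, 'cx': 252.9151751896512, 'cy': 191.71276304395275, 'T_tool_cam': array([[ 0.0004, -0.9578, -0.2874,  0.0728],
       [ 1.    ,  0.0005, -0.0001,  0.0008],
       [ 0.0003, -0.2874,  0.9578,  0.0313],
       [ 0.    ,  0.    ,  0.    ,  1.    ]])}
```

View pics/scene0.png

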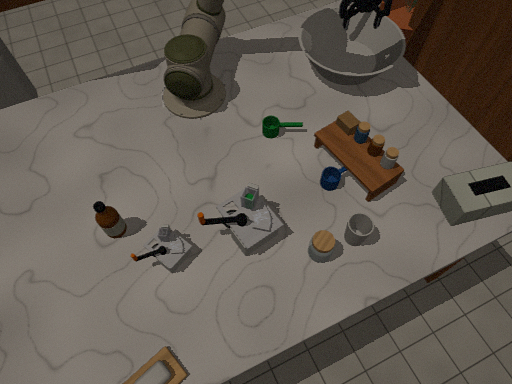

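View pics/side0.png

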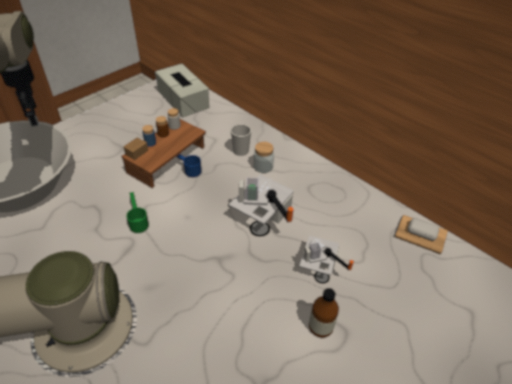

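The scene view shows the blue cup at (330,178) in front of the shelf, the larger dispenser at (245,220) with its knob at (202,218), and the green look-alike at (271,127). The side view shows the blue cup at (192,165), the mark at (260,228) and the knob at (290,213). Next, enlarged crops.

```bash
python3 - <<'E'
import cv2,numpy as np
a=cv2.imread('pics/scene0.png');b=cv2.imread('pics/side0.png')
def c(i,x,y,w=100,h=75):
    r=cv2.resize(i[y:y+h,x:x+w],(400,300),interpolation=cv2.INTER_CUBIC)
    for k in range(0,w,10):
        cv2.line(r,(k*4,0),(k*4,5 if k%50 else 12),(0,0,255),1)
    for k in range(0,h,10): cv2.line(r,(0,k*4),(5,k*4),(0,0,255),1)
    return r
o=np.vstack([np.hstack([c(a,190,180),c(a,310,110)]),np.hstack([c(b,210,165),c(b,120,115)])])
cv2.imwrite('pics/crops.png',o)
E
```

```text
(no output)
```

View pics/crops.png

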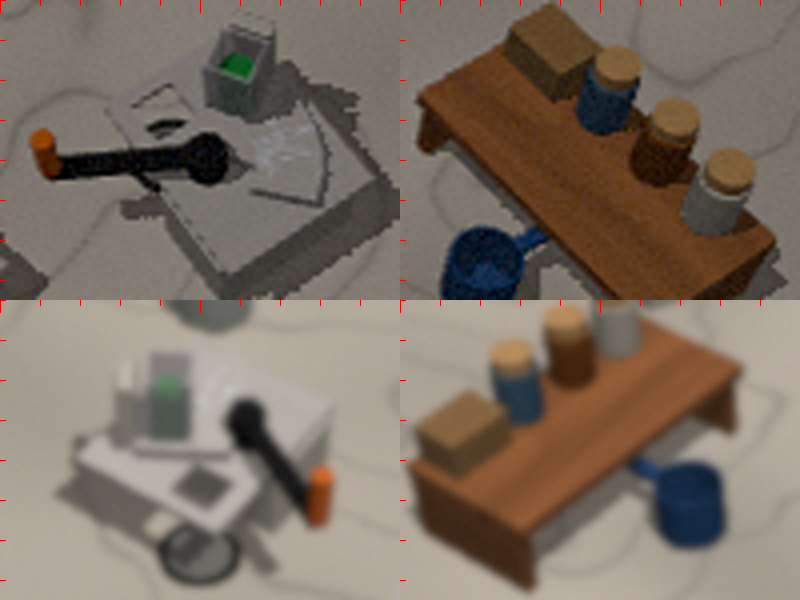

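```bash
cat > h.py <<'E'
from bench import *
import numpy as np
from scipy.optimize import least_squares
from scipy.spatial.transform import Rotation as R
np.set_printoptions(precision=4,suppress=True)
def Tof(s):
    T=np.eye(4);q=s['tcp_rot'];T[:3,:3]=R.from_quat([q[1],q[2],q[3],q[0]]).as_matrix();T[:3,3]=s['eef_pos'];return T
def proj(name,P,s=None):
    ci=camera_info(name);T=ci['T'] if 'T' in ci else Tof(s)@ci['T_tool_cam']
    f=192/np.tan(np.radians(ci['fov_y']/2));p=(np.atleast_2d(P)-T[:3,3])@T[:3,:3]
    return p[:,:2]/p[:,2:]*f+[ci['cx'],ci['cy']]
def ray(name,uv,s=None):
    ci=camera_info(name);T=ci['T'] if 'T' in ci else Tof(s)@ci['T_tool_cam']
    f=192/np.tan(np.radians(ci['fov_y']/2));d=T[:3,:3]@[(uv[0]-ci['cx'])/f,(uv[1]-ci['cy'])/f,1];return T[:3,3],d
def atz(name,uv,z,s=None):
    o,d=ray(name,uv,s);return o+d*(z-o[2])/d[2]
def tri(*rs):
    A=0;b=0;rs=list(rs)
    for o,d in rs:
        d=d/np.linalg.norm(d);M=np.eye(3)-np.outer(d,d);A=A+M;b=b+M@o
    p=np.linalg.solve(A,b);return p,[np.linalg.norm(np.cross(p-o,d/np.linalg.norm(d))) for o,d in rs]
def fit2(obs,x0):  # obs: (cam,local xyz,uv,state); pose x,y,yaw on counter
    def P(x,l): c,s=np.cos(x[2]),np.sin(x[2]);return [x[0]+c*l[0]-s*l[1],x[1]+s*l[0]+c*l[1],l[2]]
    r=lambda x:np.concatenate([proj(n,P(x,l),s)[0]-uv for n,l,uv,s in obs])
    o=least_squares(r,x0,loss='soft_l1');return o.x,r(o.x).reshape(-1,2)
E
python3 - <<'E'
from h import *
S=lambda x,y:(190+x/4,180+y/4); S2=lambda x,y:(310+(x-400)/4,110+y/4)
D=lambda x,y:(210+x/4,165+(y-300)/4); D2=lambda x,y:(120+(x-400)/4,115+(y-300)/4)
print('knob',tri(ray('scene',S(42,133)),ray('side',D(321,472))))
print('mark',atz('side',D(199,555),0.001))
print('cup rim',tri(ray('scene',S2(485,252)),ray('side',D2(690,480))),atz('scene',S2(485,252),.05),atz('side',D2(690,480),.05))
print('handle',atz('scene',S2(548,236),.041),atz('side',D2(634,462),.041))
o=[('scene',[-.052,-.091,.1395],S(42,133),None),('side',[-.052,-.091,.1395],D(321,472),None),('scene',[-.084,-.032,.072],S(105,107),None),
('scene',[.072,-.032,.072],S(222,270),None),('scene',[.072,.088,.072],S(382,178),None),('side',[-.084,-.032,.072],D(218,527),None),('side',[-.084,.088,.072],D(75,460),None),('side',[.072,-.032,.072],D(332,405),None)]
x,r=fit2(o,[.45,.1,0]);print(x,r)
# mark in disp
m=atz('side',D(199,555),0.001)[:2]-x[:2];c,s=np.cos(x[2]),np.sin(x[2]);print('mark local',c*m[0]+s*m[1],-s*m[0]+c*m[1])
o=[('scene',[-.065,.13,.076],S2(775,240),None),('scene',[-.065,-.13,.076],S2(418,95),None),('scene',[.065,-.13,.076],S2(550,3),None),('side',[-.065,.13,.076],D2(408,466),None)]
for q in ([400,0],):pass
print('shelf corners scene',[atz('scene',S2(*u),.076)[:2] for u in ((775,240),(418,95))],'side',[atz('side',D2(*u),.076)[:2] for u in ((410,466),(530,528),(742,372))])
E
```

```text
knob (array([ 0.5351, -0.1675,  0.1396]), [np.float64(0.001572066746341885), np.float64(0.0015720667463418444)])
mark [ 0.5154 -0.084   0.001 ]
cup rim (array([0.5354, 0.2412, 0.0507]), [np.float64(0.0027257694317194257), np.float64(0.0027257694317195666)]) [0.5335 0.2444 0.05  ] [0.5357 0.2383 0.05  ]
handle [0.5378 0.2995 0.041 ] [0.5233 0.2959 0.041 ]
[ 0.5722 -0.0698  0.1656] [[-0.5288  0.8155]
 [-0.1532 -0.2872]
 [-0.9258 -1.1217]
 [ 1.3639  0.7389]
 [-2.4138 -0.2521]
 [-1.0822  0.422 ]
 [-0.3495 -1.8762]
 [ 0.6373 -1.5371]]
mark local -0.0583649296324605 -0.004668791443986466
shelf corners scene [array([0.6302, 0.4275]), array([0.3983, 0.2614])] side [array([0.3712, 0.378 ]), array([0.3959, 0.2543]), array([0.6368, 0.2899])]
```

```bash
cat >> h.py <<'E'
def plan(p,yaw,n,g,start=None,rpy=None):
    """rows from current pose to TCP p, tool y at yaw deg, z down; returns rows in units"""
    s=read_state();T=Tof(s) if start is None else start
    y=np.radians(yaw);Y=np.array([np.cos(y),np.sin(y),0]);Z=np.array([0,0,-1.]);Rt=np.c_[np.cross(Y,Z),Y,Z]
    rv=R.from_matrix(T[:3,:3].T@Rt).as_rotvec();C=T[:3,:3].copy();d=(np.array(p)-T[:3,3])/n;rows=[]
    for i in range(n):
        rows.append(np.r_[g,C.T@d/.75,rv/n/.08]);C=C@R.from_rotvec(rv/n).as_matrix()
    print('max shift/row mm',np.linalg.norm(d)*1e3,'turn deg',np.degrees(np.linalg.norm(rv)/n))
    for k in range(0,n,5):print('; '.join(' '.join(f'{v:.3f}' for v in r) for r in rows[k:k+5]))
    E=np.eye(4);E[:3,:3]=Rt;E[:3,3]=p;return E
E
python3 - <<'E'
from h import *
S2=lambda x,y:(310+(x-400)/4,110+y/4);D2=lambda x,y:(120+(x-400)/4,115+(y-300)/4)
for a,b in (((617,62),(513,353)),((672,116),(568,317))):print(tri(ray('scene',S2(*a)),ray('side',D2(*b))))
plan([.545,.225,.36],8.5,15,-1)
E
```

```text
(array([0.4754, 0.3757, 0.1347]), [np.float64(0.002366007057825337), np.float64(0.0023660070578255944)])
(array([0.5349, 0.3829, 0.1355]), [np.float64(0.0018190338999722827), np.float64(0.0018190338999722344)])
max shift/row mm 29.811799775819303 turn deg 3.982489174714508
-1.000 -0.038 -0.012 0.004 -0.001 0.000 0.869; -1.000 -0.038 -0.010 0.004 -0.001 0.000 0.869; -1.000 -0.039 -0.007 0.004 -0.001 0.000 0.869; -1.000 -0.039 -0.004 0.004 -0.001 0.000 0.869; -1.000 -0.040 -0.002 0.004 -0.001 0.000 0.869
-1.000 -0.040 0.001 0.004 -0.001 0.000 0.869; -1.000 -0.039 0.004 0.004 -0.001 0.000 0.869; -1.000 -0.039 0.007 0.004 -0.001 0.000 0.869; -1.000 -0.038 0.009 0.004 -0.001 0.000 0.869; -1.000 -0.038 0.012 0.004 -0.001 0.000 0.869
-1.000 -0.037 0.015 0.004 -0.001 0.000 0.869; -1.000 -0.036 0.017 0.004 -0.001 0.000 0.869; -1.000 -0.034 0.020 0.004 -0.001 0.000 0.869; -1.000 -0.033 0.022 0.004 -0.001 0.000 0.869; -1.000 -0.031 0.024 0.004 -0.001 0.000 0.869
```

>>> arm_command:
  commands: "-1 -0.038 -0.012 0.004 0 0 0.87; -1 -0.038 -0.010 0.004 0 0 0.87; -1 -0.039 -0.007 0.004 0 0 0.87; -1 -0.039 -0.004 0.004 0 0 0.87; -1 -0.040 -0.002 0.004 0 0 0.87"

```text
clock: 0.65
eef_pos: [0.3185, 0.4146, 0.3894]
tcp_rot: [-0.0, 0.357, 0.934, -0.0]
force: [1.2, 0.6, -0.7]
gripper_width: 0.999
grasp_force: 0.0
```

>>> arm_command:
  commands: "-1 -0.040 0.001 0.004 0 0 0.87; -1 -0.039 0.004 0.004 0 0 0.87; -1 -0.039 0.007 0.004 0 0 0.87; -1 -0.038 0.009 0.004 0 0 0.87; -1 -0.038 0.012 0.004 0 0 0.87"

```text
clock: 1.15
eef_pos: [0.4321, 0.3192, 0.3744]
tcp_rot: [-0.0, 0.514, 0.858, -0.0]
force: [1.2, 0.1, 0.0]
gripper_width: 0.998
grasp_force: 0.0
```

>>> arm_command:
  commands: "-1 -0.037 0.015 0.004 0 0 0.87; -1 -0.036 0.017 0.004 0 0 0.87; -1 -0.034 0.020 0.004 0 0 0.87; -1 -0.033 0.022 0.004 0 0 0.87; -1 -0.031 0.024 0.004 0 0 0.87"

```text
clock: 1.65
eef_pos: [0.5463, 0.2241, 0.3593]
tcp_rot: [-0.0, 0.654, 0.756, -0.0]
force: [-0.4, -0.1, -0.7]
gripper_width: 1.001
grasp_force: 0.0
```

```bash
python3 - <<'E'
from h import *
import cv2,pickle
s=read_state();pickle.dump(s,open('s1.pkl','wb'));f=grab_frame('wrist');cv2.imwrite('pics/w1.png',cv2.resize(f[:,:,::-1],(768,576),interpolation=cv2.INTER_CUBIC));print(s['clock'],s['eef_pos'],s['tcp_rot'],s['joint_pos'])
E
```

```text
1.65 [0.5463 0.2241 0.3593] [-0.0002  0.6544  0.7561 -0.0002] [0.189  0.4859 1.2572 0.     1.3991 0.0449]
```

View pics/w1.png

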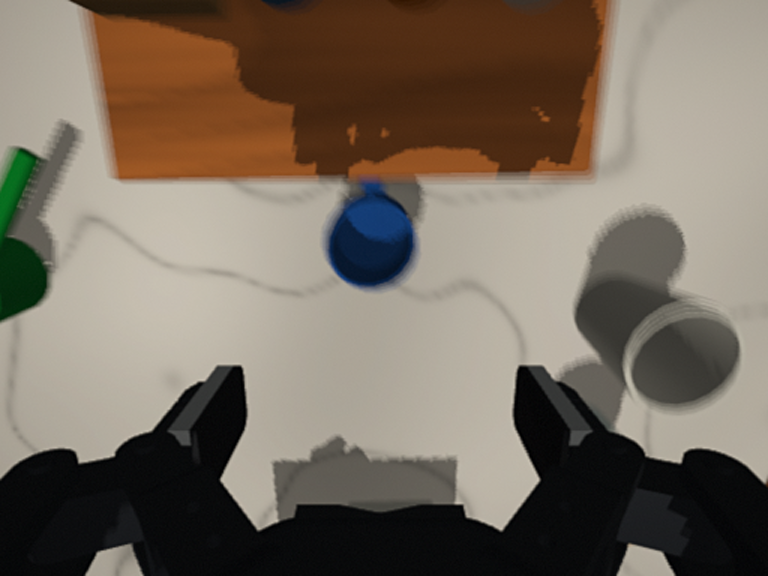

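```bash
python3 - <<'E'
from h import *
import pickle
s=pickle.load(open('s1.pkl','rb'));w=lambda x,y:((x+.5)/1.5-.5,(y+.5)/1.5-.5)
S2=lambda x,y:(310+(x-400)/4,110+y/4);D2=lambda x,y:(120+(x-400)/4,115+(y-300)/4)
c=atz('wrist',w(371,241),.05,s);print('cup',c,tri(ray('wrist',w(371,241),s),ray('scene',S2(485,252)),ray('side',D2(690,480))))
print('edge',atz('wrist',w(118,178),.076,s),atz('wrist',w(592,178),.076,s))
h=atz('wrist',w(372,188),.041,s);print('handle',h,np.degrees(np.arctan2(*(h-c)[1::-1])))
print('tumbler',atz('wrist',w(682,355),.09,s),'green',atz('wrist',w(5,275),.05,s),atz('wrist',w(28,152),.041,s))
print('width',np.linalg.norm(atz('wrist',w(327,241),.05,s)-atz('wrist',w(415,241),.05,s)))
p=proj('wrist',Tof(s)@[0,0,.155,1]@np.eye(4)[:,:3],s);print(p*1.5)
E
```

```text
cup [0.5387 0.2436 0.05  ] (array([0.5367, 0.2425, 0.0495]), [np.float64(0.002208554588002806), np.float64(0.003356223510075538), np.float64(0.002756663125181096)])
edge [0.3991 0.263  0.076 ] [0.6513 0.2997 0.076 ]
handle [0.5348 0.2747 0.041 ] 97.13559288024624
tumbler [0.7227 0.2116 0.09  ] green [0.3133 0.1889 0.05  ] [0.3267 0.2659 0.041 ]
width 0.05428589861126123
[[377.3267 401.9092]]
```

```bash
python3 - <<'E'
from h import *
e=plan([.5385,.243,.29],7.5,3,-1);plan([.5385,.243,.188],7.5,5,-1,e)
E
```

```text
max shift/row mm 24.186891408267375 turn deg 0.13102919304053964
-1.000 0.010 -0.003 0.030 0.000 0.006 0.028; -1.000 0.010 -0.003 0.030 0.000 0.006 0.028; -1.000 0.010 -0.003 0.030 0.000 0.006 0.028
max shift/row mm 20.399999999999995 turn deg 0.0
-1.000 0.000 0.000 0.027 0.000 0.000 0.000; -1.000 0.000 0.000 0.027 0.000 0.000 0.000; -1.000 0.000 0.000 0.027 0.000 0.000 0.000; -1.000 0.000 0.000 0.027 0.000 0.000 0.000; -1.000 0.000 0.000 0.027 0.000 0.000 0.000
```

>>> arm_command:
  commands: "-1 0.010 -0.003 0.030 0 0.006 0.03; -1 0.010 -0.003 0.030 0 0.006 0.03; -1 0.010 -0.003 0.030 0 0.006 0.03; -1 0 0 0 0 0 0"

```text
clock: 2.1
eef_pos: [0.5347, 0.2469, 0.2894]
tcp_rot: [-0.002, 0.656, 0.755, -0.002]
force: [-0.1, 0.6, 0.9]
gripper_width: 1.0
grasp_force: 0.0
```

>>> arm_command:
  commands: "-1 0 0 0.027 0 0 0; -1 0 0 0.027 0 0 0; -1 0 0 0.027 0 0 0; -1 0 0 0.027 0 0 0; -1 0 0 0.027 0 0 0"

```text
clock: 2.6
eef_pos: [0.536, 0.2464, 0.1914]
tcp_rot: [-0.0, 0.656, 0.755, 0.001]
force: [0.7, 0.1, 0.4]
gripper_width: 0.999
grasp_force: 0.0
```

>>> arm_command:
  commands: "1 0 0 0 0 0 0; 1 0 0 0 0 0 0; 1 0 0 0 0 0 0; 1 0 0 0 0 0 0; 1 0 0 0 0 0 0"

```text
clock: 3.1
eef_pos: [0.536, 0.2465, 0.1927]
tcp_rot: [0.0, 0.656, 0.755, 0.002]
force: [-0.1, -0.6, 6.7]
gripper_width: 0.669
grasp_force: 64.6
```

>>> arm_command:
  commands: "1 0 0 -0.010 0 0 0; 1 -0.02 0 0 0 0 0; 1 -0.03 0 0 0 0 0; 1 -0.03 0 0 0 0 0; 1 -0.03 0 0 0 0 0"

```text
clock: 3.6
eef_pos: [0.5471, 0.163, 0.1985]
tcp_rot: [-0.0, 0.656, 0.755, 0.0]
force: [-0.8, -0.5, -0.2]
gripper_width: 0.666
grasp_force: 64.2
```

>>> arm_command:
  commands: "1 -0.03 0 0 0 0 0; 1 0 0 0 0 0 0; 1 0 0 0.006 0 0 0; 1 0 0 0.004 0 0 0; 1 0 0 0 0 0 0"

```text
clock: 4.1
eef_pos: [0.55, 0.1426, 0.1926]
tcp_rot: [0.001, 0.656, 0.755, 0.0]
force: [-5.8, -7.4, 19.0]
gripper_width: 0.671
grasp_force: 66.0
```

>>> arm_command:
  commands: "1 0 0 -0.001 0 0 0; -1 0 0 0 0 0 0; -1 0 0 0 0 0 0; -1 0 0 0 0 0 0; -1 0 0 0 0 0 0"

```text
clock: 4.6
eef_pos: [0.5501, 0.1428, 0.1913]
tcp_rot: [-0.001, 0.656, 0.755, 0.0]
force: [-0.9, 0.1, 0.4]
gripper_width: 0.999
grasp_force: 0.0
```

>>> arm_command:
  commands: "-1 0 0 -0.03 0 0 0; -1 0 0 -0.05 0 0 0; -1 0 0 -0.05 0 0 0; -1 0 0 -0.05 0 0 0; -1 0 0 0 0 0 0"

```text
clock: 5.1
eef_pos: [0.5506, 0.1426, 0.3314]
tcp_rot: [0.003, 0.656, 0.755, 0.004]
force: [0.5, -0.0, 1.1]
gripper_width: 1.002
grasp_force: 0.0
```

>>> arm_command:
  commands: "-1 0 0 0 0 0 0; -1 0 0 0 0 0 0"

```text
clock: 5.3
eef_pos: [0.55, 0.1424, 0.3252]
tcp_rot: [-0.001, 0.656, 0.755, -0.0]
force: [0.9, -0.2, -0.2]
gripper_width: 1.001
grasp_force: 0.0
```

```bash
python3 - <<'E'
from h import *
import cv2,pickle
s=read_state();pickle.dump(s,open('s2.pkl','wb'));f=grab_frame('wrist');cv2.imwrite('pics/w2.png',cv2.resize(f[:,:,::-1],(768,576),interpolation=cv2.INTER_CUBIC));print(s['clock'],s['eef_pos'],s['tcp_rot'],s['joint_pos'])
E
```

```text
5.3 [0.55   0.1424 0.3252] [-0.0015  0.656   0.7548 -0.0004] [ 0.0447  0.4802  1.3745  0.0015  1.2896 -0.0955]
```

View pics/w2.png

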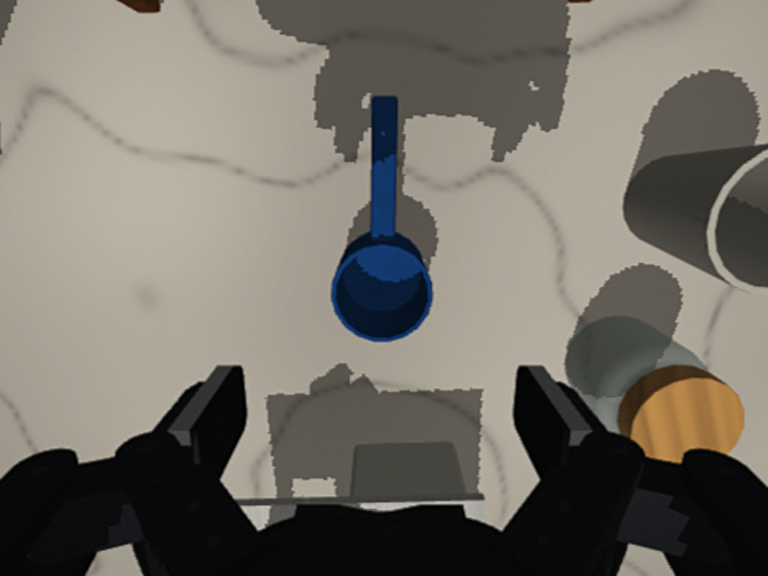

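```bash
python3 - <<'E'
from h import *
import pickle
s=pickle.load(open('s2.pkl','rb'));w=lambda x,y:((x+.5)/1.5-.5,(y+.5)/1.5-.5)
c=atz('wrist',w(381.5,291),.05,s);e=atz('wrist',w(384.5,97),.041,s);a=(e-c)[:2];print('cup',c,'end',e,np.linalg.norm(a),'dir',np.degrees(np.arctan2(a[1],a[0])))
u=a/np.linalg.norm(a);g=e[:2]-u*.02;yaw=np.degrees(np.arctan2(a[1],a[0]))-90;print('grip',g,yaw,'jar',atz('wrist',w(682,410),.085,s))
E1=plan([*g,.25],yaw,4,-1);plan([*g,.192],yaw,4,-1,E1)
E
```

```text
cup [0.5511 0.1416 0.05  ] end [0.5384 0.2424 0.041 ] 0.10159361211249335 dir 97.22162305578178
grip [0.5409 0.2225] 7.221623055781777 jar [0.7129 0.1102 0.085 ]
max shift/row mm 27.562294874168217 turn deg 0.20319264669990567
-1.000 0.027 0.001 0.025 -0.009 -0.005 0.043; -1.000 0.027 0.001 0.025 -0.009 -0.005 0.043; -1.000 0.027 0.001 0.025 -0.009 -0.005 0.043; -1.000 0.027 0.000 0.025 -0.009 -0.005 0.043
max shift/row mm 14.499999999999998 turn deg 0.0
-1.000 0.000 0.000 0.019 0.000 0.000 0.000; -1.000 0.000 0.000 0.019 0.000 0.000 0.000; -1.000 0.000 0.000 0.019 0.000 0.000 0.000; -1.000 0.000 0.000 0.019 0.000 0.000 0.000
```

>>> arm_command:
  commands: "-1 0.027 0.001 0.025 -0.009 -0.005 0.043; -1 0.027 0.001 0.025 -0.009 -0.005 0.043; -1 0.027 0.001 0.025 -0.009 -0.005 0.043; -1 0.027 0 0.025 -0.009 -0.005 0.043; -1 0 0 0 0 0 0"

```text
clock: 5.85
eef_pos: [0.5406, 0.2246, 0.2481]
tcp_rot: [-0.001, 0.66, 0.751, -0.002]
force: [0.4, -0.5, -0.7]
gripper_width: 0.999
grasp_force: 0.0
```

>>> arm_command:
  commands: "-1 0 0 0.019 0 0 0; -1 0 0 0.019 0 0 0; -1 0 0 0.019 0 0 0; -1 0 0 0.019 0 0 0; -1 0 0 0 0 0 0"

```text
clock: 6.35
eef_pos: [0.5416, 0.2222, 0.1931]
tcp_rot: [-0.0, 0.661, 0.75, -0.001]
force: [0.3, 0.4, 0.9]
gripper_width: 1.003
grasp_force: 0.0
```

>>> arm_command:
  commands: "1 0 0 0.002 0 0 0; 1 0 0 0 0 0 0; 1 0 0 0 0 0 0; 1 0 0 0 0 0 0; 1 0 0 0 0 0 0"

```text
clock: 6.85
eef_pos: [0.5417, 0.223, 0.1935]
tcp_rot: [0.001, 0.661, 0.75, 0.001]
force: [-0.4, 0.4, 0.6]
gripper_width: 0.147
grasp_force: 53.5
```

>>> arm_command:
  commands: "1 0 0 0 0 0 0; 1 0 0 0 0 0 0; 1 0 0 -0.005 0 0 0; 1 0 0 -0.04 0 0 0; 1 0 0 -0.04 0 0 0"

```text
clock: 7.35
eef_pos: [0.5414, 0.2229, 0.2572]
tcp_rot: [0.0, 0.661, 0.75, 0.0]
force: [-0.1, 0.4, -1.2]
gripper_width: 0.152
grasp_force: 59.0
```

```bash
python3 - <<'E'
from h import *
plan([.37,.04,.255],99.2,25,1)
E
```

```text
max shift/row mm 10.027990717920284 turn deg 3.679293181308622
1.000 -0.009 -0.010 0.000 0.000 0.000 -0.803; 1.000 -0.008 -0.011 0.000 0.000 0.000 -0.803; 1.000 -0.007 -0.011 0.000 0.000 0.000 -0.803; 1.000 -0.006 -0.012 0.000 0.000 0.000 -0.803; 1.000 -0.006 -0.012 0.000 0.000 0.000 -0.803
1.000 -0.005 -0.012 0.000 0.000 0.000 -0.803; 1.000 -0.004 -0.013 0.000 0.000 0.000 -0.803; 1.000 -0.003 -0.013 0.000 0.000 0.000 -0.803; 1.000 -0.002 -0.013 0.000 0.000 0.000 -0.803; 1.000 -0.002 -0.013 0.000 0.000 0.000 -0.803
1.000 -0.001 -0.013 0.000 0.000 0.000 -0.803; 1.000 0.000 -0.013 0.000 0.000 0.000 -0.803; 1.000 0.001 -0.013 0.000 0.000 0.000 -0.803; 1.000 0.002 -0.013 0.000 0.000 0.000 -0.803; 1.000 0.003 -0.013 0.000 0.000 0.000 -0.803
1.000 0.004 -0.013 0.000 0.000 0.000 -0.803; 1.000 0.004 -0.013 0.000 0.000 0.000 -0.803; 1.000 0.005 -0.012 0.000 0.000 0.000 -0.803; 1.000 0.006 -0.012 0.000 0.000 0.000 -0.803; 1.000 0.007 -0.012 0.000 0.000 0.000 -0.803
1.000 0.007 -0.011 0.000 0.000 0.000 -0.803; 1.000 0.008 -0.011 0.000 0.000 0.000 -0.803; 1.000 0.009 -0.010 0.000 0.000 0.000 -0.803; 1.000 0.009 -0.009 0.000 0.000 0.000 -0.803; 1.000 0.010 -0.009 0.000 0.000 0.000 -0.803
```

>>> arm_command:
  commands: "1 -0.009 -0.010 0 0 0 -0.803; 1 -0.008 -0.011 0 0 0 -0.803; 1 -0.007 -0.011 0 0 0 -0.803; 1 -0.006 -0.012 0 0 0 -0.803; 1 -0.006 -0.012 0 0 0 -0.803"

```text
clock: 7.85
eef_pos: [0.5071, 0.1858, 0.2568]
tcp_rot: [0.001, 0.532, 0.847, 0.001]
force: [0.6, 0.4, -1.0]
gripper_width: 0.147
grasp_force: 59.1
```

>>> arm_command:
  commands: "1 -0.005 -0.012 0 0 0 -0.803; 1 -0.004 -0.013 0 0 0 -0.803; 1 -0.003 -0.013 0 0 0 -0.803; 1 -0.002 -0.013 0 0 0 -0.803; 1 -0.002 -0.013 0 0 0 -0.803"

```text
clock: 8.35
eef_pos: [0.4733, 0.1495, 0.2568]
tcp_rot: [0.001, 0.389, 0.921, 0.001]
force: [0.5, 0.5, -1.8]
gripper_width: 0.147
grasp_force: 59.1
```

>>> arm_command:
  commands: "1 -0.001 -0.013 0 0 0 -0.803; 1 0 -0.013 0 0 0 -0.803; 1 0.001 -0.013 0 0 0 -0.803; 1 0.002 -0.013 0 0 0 -0.803; 1 0.003 -0.013 0 0 0 -0.803"

```text
clock: 8.85
eef_pos: [0.4398, 0.1135, 0.2567]
tcp_rot: [0.001, 0.237, 0.972, 0.0]
force: [0.8, -0.8, -1.1]
gripper_width: 0.147
grasp_force: 59.1
```

>>> arm_command:
  commands: "1 0.004 -0.013 0 0 0 -0.803; 1 0.004 -0.013 0 0 0 -0.803; 1 0.005 -0.012 0 0 0 -0.803; 1 0.006 -0.012 0 0 0 -0.803; 1 0.007 -0.012 0 0 0 -0.803"

```text
clock: 9.35
eef_pos: [0.4053, 0.0765, 0.2566]
tcp_rot: [0.001, 0.079, 0.997, 0.0]
force: [-0.4, -0.3, -0.1]
gripper_width: 0.148
grasp_force: 59.1
```

>>> arm_command:
  commands: "1 0.007 -0.011 0 0 0 -0.803; 1 0.008 -0.011 0 0 0 -0.803; 1 0.009 -0.010 0 0 0 -0.803; 1 0.009 -0.009 0 0 0 -0.803; 1 0.010 -0.009 0 0 0 -0.803"

```text
clock: 9.85
eef_pos: [0.3718, 0.0398, 0.2565]
tcp_rot: [0.001, -0.082, 0.997, 0.0]
force: [1.4, -0.0, -0.9]
gripper_width: 0.143
grasp_force: 59.1
```

>>> arm_command:
  commands: "1 0 0 0 0 0 0; 1 0 0 0 0 0 0; 1 0 0 0 0 0 0"

```text
clock: 10.15
eef_pos: [0.3724, 0.0403, 0.2564]
tcp_rot: [0.002, -0.08, 0.997, -0.0]
force: [-0.1, 0.6, -0.5]
gripper_width: 0.15
grasp_force: 59.1
```

```bash
python3 - <<'E'
from h import *
import cv2,pickle
s=read_state();pickle.dump(s,open('s3.pkl','wb'));f=grab_frame('wrist');cv2.imwrite('pics/w3.png',cv2.resize(f[:,:,::-1],(768,576),interpolation=cv2.INTER_CUBIC));print(s['clock'],s['eef_pos'],s['tcp_rot'],s['joint_pos'])
cv2.imwrite('pics/side3.png',grab_frame('side')[:,:,::-1])
E
```

```text
10.15 [0.3724 0.0403 0.2564] [ 0.0016 -0.08    0.9968 -0.    ] [-0.2116  0.2887  1.9804  0.0012  0.8695 -1.9433]
```

View pics/w3.png

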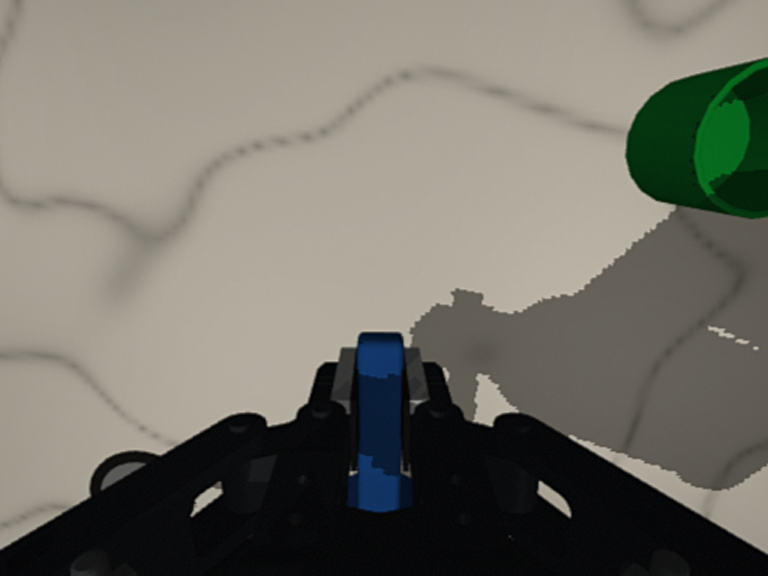

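```bash
python3 - <<'E'
from h import *
import pickle,cv2
s=pickle.load(open('s3.pkl','rb'))
t=np.linspace(0,2*np.pi,90);circ=lambda x,y,r,z=.0015:np.c_[x+r*np.cos(t),y+r*np.sin(t),0*t+z]
def f(c):
    p=proj('wrist',circ(*c,.031),s)*1.5+.25;return [p[:,0].min()-90,p[:,1].min()-451]
o=least_squares(f,[.516,-.082]);print('wrist mark',o.x,o.fun)
for k in ('side0','side3'):
    g=cv2.cvtColor(cv2.imread(f'pics/{k}.png'),cv2.COLOR_BGR2GRAY).astype(float)
    # side: maximise contrast ring (24-30mm dark) vs outside & inside
    best=[]
    def val(c,r): 
        p=proj('side',circ(*c,r)).astype(np.float32);return cv2.remap(g.astype(np.float32),p[:,:1],p[:,1:],cv2.INTER_LINEAR)[:,0]
    pr=[np.mean(val((.5154,-.084),r)) for r in np.arange(0,.045,.003)];print(k,np.round(pr))
    G=[(np.mean(val((x,y),.0275)),x,y) for x in np.arange(.502,.53,.001) for y in np.arange(-.1,-.066,.001)]
    print(sorted(G)[:3])
i=cv2.imread('pics/side3.png')[195:255,220:300];cv2.imwrite('pics/c3.png',cv2.resize(i,(800,600),interpolation=cv2.INTER_CUBIC))
E
```

```text
wrist mark [ 0.5175 -0.0781] [0. 0.]
side0 [ 91.  91.  90.  89.  88.  88.  87.  81.  76.  84. 107. 129. 142. 147.
 147.]
[(np.float32(82.083084), np.float64(0.517), np.float64(-0.08099999999999999)), (np.float32(82.27239), np.float64(0.517), np.float64(-0.08199999999999999)), (np.float32(82.5027), np.float64(0.518), np.float64(-0.08099999999999999))]
side3 [ 98.  98.  97.  96.  95.  94.  93.  87.  81.  91. 114. 139. 152. 157.
 158.]
[(np.float32(88.12668), np.float64(0.517), np.float64(-0.08099999999999999)), (np.float32(88.32409), np.float64(0.517), np.float64(-0.08199999999999999)), (np.float32(88.527824), np.float64(0.518), np.float64(-0.08099999999999999))]
```

View pics/c3.png

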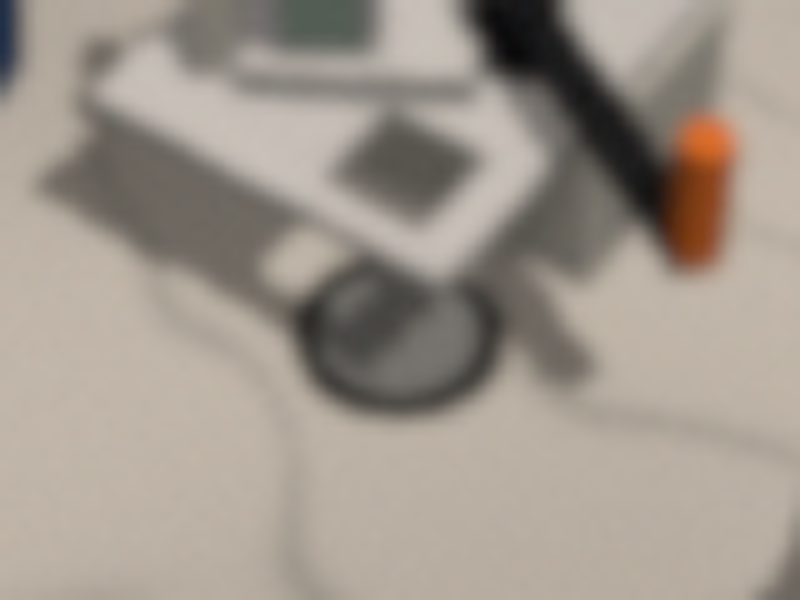

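```bash
python3 - <<'E'
from h import *
e=plan([.335,.03,.256],99.2,2,1);print();e=plan([.3512,-.107,.256],99.2,5,1,e);print();e=plan([.3512,-.107,.1955],99.2,5,1,e);
print();plan([.4351,-.0934,.1955],99.2,5,1,e)
E
```

```text
max shift/row mm 19.37418213346611 turn deg 0.08691247244084009
1.000 0.026 -0.003 0.000 -0.002 0.019 0.002; 1.000 0.026 -0.003 0.000 -0.002 0.019 0.002

max shift/row mm 27.590897049570536 turn deg 0.0
1.000 0.002 -0.037 0.000 0.000 0.000 0.000; 1.000 0.002 -0.037 0.000 0.000 0.000 0.000; 1.000 0.002 -0.037 0.000 0.000 0.000 0.000; 1.000 0.002 -0.037 0.000 0.000 0.000 0.000; 1.000 0.002 -0.037 0.000 0.000 0.000 0.000

max shift/row mm 12.1 turn deg 0.0
1.000 0.000 0.000 0.016 0.000 0.000 0.000; 1.000 0.000 0.000 0.016 0.000 0.000 0.000; 1.000 0.000 0.000 0.016 0.000 0.000 0.000; 1.000 0.000 0.000 0.016 0.000 0.000 0.000; 1.000 0.000 0.000 0.016 0.000 0.000 0.000

max shift/row mm 16.999023501366185 turn deg 0.0
1.000 -0.023 0.000 0.000 0.000 0.000 0.000; 1.000 -0.023 0.000 0.000 0.000 0.000 0.000; 1.000 -0.023 0.000 0.000 0.000 0.000 0.000; 1.000 -0.023 0.000 0.000 0.000 0.000 0.000; 1.000 -0.023 0.000 0.000 0.000 0.000 0.000
```

>>> arm_command:
  commands: "1 0.026 -0.003 0 0 0.02 0; 1 0.026 -0.003 0 0 0.02 0; 1 0.002 -0.037 0 0 0 0; 1 0.002 -0.037 0 0 0 0; 1 0.002 -0.037 0 0 0 0"

```text
clock: 10.75
eef_pos: [0.3434, -0.0544, 0.2564]
tcp_rot: [0.0, -0.081, 0.997, -0.0]
force: [0.2, -0.4, -0.4]
gripper_width: 0.15
grasp_force: 59.1
```

>>> arm_command:
  commands: "1 0.002 -0.037 0 0 0 0; 1 0.002 -0.037 0 0 0 0; 1 0 0 0.016 0 0 0; 1 0 0 0.016 0 0 0; 1 0 0 0.016 0 0 0"

```text
clock: 11.25
eef_pos: [0.3494, -0.109, 0.2199]
tcp_rot: [-0.0, -0.08, 0.997, -0.0]
force: [-0.1, -0.2, -1.9]
gripper_width: 0.146
grasp_force: 59.1
```

>>> arm_command:
  commands: "1 0 0 0.016 0 0 0; 1 0 0 0.013 0 0 0; 1 0 0 0 0 0 0; 1 0 0 0 0 0 0; 1 0 0 0 0 0 0"

```text
clock: 11.75
eef_pos: [0.3494, -0.1088, 0.199]
tcp_rot: [0.0, -0.081, 0.997, -0.0]
force: [-0.1, -0.1, -1.0]
gripper_width: 0.149
grasp_force: 59.1
```

```bash
python3 - <<'E'
from h import *
import cv2,pickle
s=read_state();pickle.dump(s,open('s4.pkl','wb'));cv2.imwrite('pics/side4.png',grab_frame('side')[:,:,::-1]);cv2.imwrite('pics/scene4.png',grab_frame('scene')[:,:,::-1])
print(s['eef_pos'],s['tcp_rot'],s['force'])
# blue mask centroid of cup in side
i=cv2.imread('pics/side4.png')
a=i[180:255,200:300];b=cv2.imread('pics/scene4.png')[150:225,190:290]
cv2.imwrite('pics/c4.png',np.hstack([cv2.resize(a,(400,300),interpolation=3),cv2.resize(b,(400,300),interpolation=3)]))
plan([.4351,-.0934,.1955],99.2,5,1)
E
```

```text
[ 0.3494 -0.1088  0.199 ] [ 0.0002 -0.0806  0.9967 -0.0004] [-0.1184 -0.1066 -1.0125]
max shift/row mm 17.445717170332628 turn deg 0.01438089674503096
1.000 -0.023 0.000 0.001 -0.002 0.001 0.002; 1.000 -0.023 0.000 0.001 -0.002 0.001 0.002; 1.000 -0.023 0.000 0.001 -0.002 0.001 0.002; 1.000 -0.023 0.000 0.001 -0.002 0.001 0.002; 1.000 -0.023 0.000 0.001 -0.002 0.001 0.002
```

View pics/c4.png

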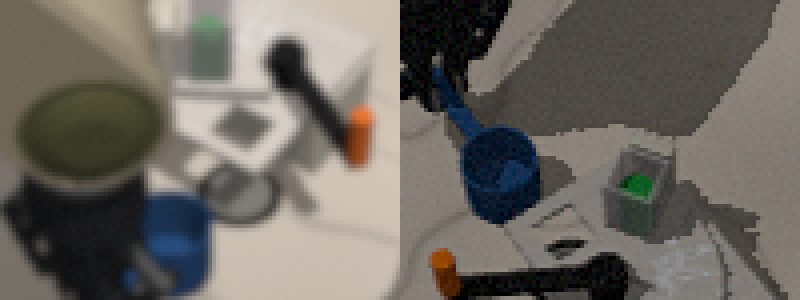

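```bash
python3 - <<'E'
from h import *
import pickle,cv2
from scipy.optimize import minimize
s=pickle.load(open('s4.pkl','rb'))
print('scene rim',atz('scene',(215,189.5),.0555)); u=np.array([.987,.160]);print('FK',s['eef_pos'][:2]+.0835*u)
# scene blue mask: fit cup silhouette (rim+base circles hull) excluding handle
for nm,box in (('scene',(200,180,230,210)),):
    i=cv2.imread('pics/scene4.png').astype(int);m=((i[:,:,0]>i[:,:,2]*1.6+10)&(i[:,:,0]>i[:,:,1]*1.3)).astype(np.uint8)
    M=np.zeros_like(m);M[175:212,200:235]=m[175:212,200:235]
    t=np.linspace(0,2*np.pi,60)
    def iou(c,z0=.0055):
        P=np.vstack([np.c_[c[0]+.029*np.cos(t),c[1]+.029*np.sin(t),0*t+z] for z in(z0,z0+.05)])
        h=cv2.convexHull((proj(nm,P)*16).astype(np.int32));q=np.zeros((384,512),np.uint8);cv2.fillConvexPoly(q,h,1,shift=4)
        return -(q&M).sum()/((q|M).sum())
    G=min((iou((x,y)),x,y) for x in np.arange(.41,.46,.001) for y in np.arange(-.12,-.07,.001));print(G,M.sum())
E
```

```text
scene rim [ 0.4361 -0.0935  0.0555]
FK [ 0.4318 -0.0955]
(np.float64(2.526951242973911e+16), np.float64(0.46), np.float64(-0.07099999999999995)) 404<stdin>:14: RuntimeWarning: overflow encountered in scalar negative
```

>>> arm_command:
  commands: "1 -0.023 0 0.001 0 0 0; 1 -0.023 0 0.001 0 0 0; 1 -0.023 0 0.001 0 0 0; 1 -0.023 0 0.001 0 0 0; 1 -0.023 0 0.001 0 0 0"

```text
clock: 12.35
eef_pos: [0.4351, -0.0948, 0.1951]
tcp_rot: [0.0, -0.081, 0.997, -0.0]
force: [-0.4, 0.9, -1.2]
gripper_width: 0.15
grasp_force: 59.1
```

>>> arm_command:
  commands: "1 0 0 0 0 0 0; 1 0 0 0 0 0 0; 1 0 0 0.002 0 0 0; 1 0 0 0 0 0 0; 1 0 0 0 0 0 0"

```text
clock: 12.85
eef_pos: [0.4338, -0.095, 0.1934]
tcp_rot: [-0.001, -0.08, 0.997, 0.0]
force: [-2.9, 0.0, 2.6]
gripper_width: 0.148
grasp_force: 59.6
```

>>> arm_command:
  commands: "-1 0 0 0 0 0 0; -1 0 0 0 0 0 0; -1 0 0 0 0 0 0; -1 0 0 0 0 0 0; -1 0 0 -0.02 0 0 0"

```text
clock: 13.35
eef_pos: [0.4341, -0.0949, 0.2074]
tcp_rot: [-0.001, -0.08, 0.997, 0.001]
force: [-0.6, -0.3, -0.2]
gripper_width: 0.973
grasp_force: 0.0
```

>>> arm_command:
  commands: "-1 0 0 -0.05 0 0 0; -1 0 0 -0.05 0 0 0; -1 0.04 0 -0.04 0 0 0; -1 0.04 0 0 0 0 0; -1 0 0 0 0 0 0"

```text
clock: 13.85
eef_pos: [0.3729, -0.1042, 0.3139]
tcp_rot: [-0.0, -0.08, 0.997, -0.0]
force: [1.0, 0.1, -0.1]
gripper_width: 1.0
grasp_force: 0.0
```

```bash
python3 - <<'E'
from h import *
import cv2,pickle
s=read_state();pickle.dump(s,open('s5.pkl','wb'));print(s['clock'],s['eef_pos'],s['tcp_rot'],s['force'])
F={n:grab_frame(n)[:,:,::-1].copy() for n in('side','scene','wrist')}
for n in F:cv2.imwrite(f'pics/{n}5.png',F[n])
a=F['side'][180:255,210:310];b=F['scene'][170:245,190:290]
top=np.hstack([cv2.resize(a,(400,300),interpolation=2),cv2.resize(b,(400,300),interpolation=2)])
cv2.imwrite('pics/c5.png',np.vstack([top,np.hstack([cv2.resize(F['wrist'],(400,300)),np.zeros((300,400,3),np.uint8)])]))
E
```

```text
13.85 [ 0.3729 -0.1042  0.3139] [-0.0002 -0.08    0.9968 -0.0003] [ 1.0136  0.0651 -0.1396]
```

View pics/c5.png

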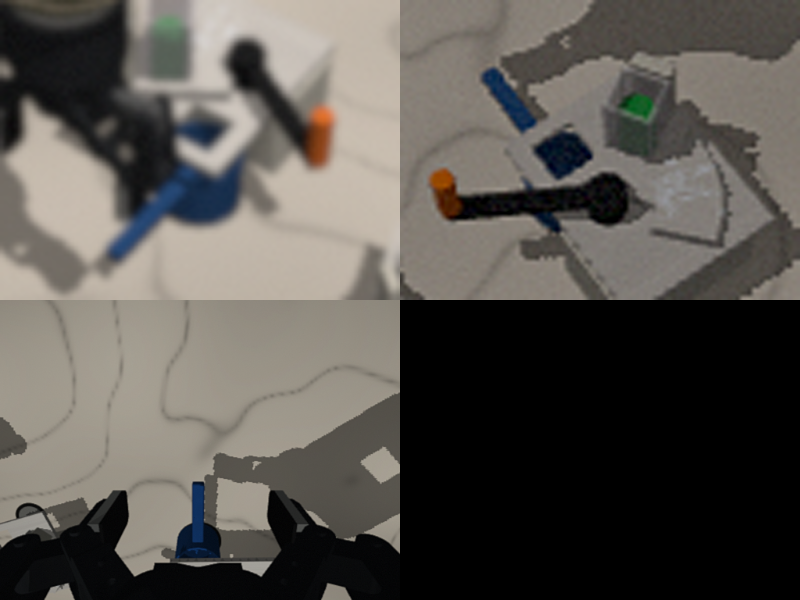

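```bash
python3 - <<'E'
from h import *
import pickle,cv2
g=cv2.imread('pics/side5.png').astype(float);d=g[:,:,0]-g[:,:,2]  # blueness
t=np.linspace(0,2*np.pi,120)
def sil(c):
    P=np.vstack([np.c_[c[0]+.029*np.cos(t),c[1]+.029*np.sin(t),0*t+z] for z in(0,.05)])
    return cv2.convexHull(proj('side',P).astype(np.float32))[:,0]
# sample blueness just inside/outside along lower right silhouette; maximise gradient
blur=cv2.GaussianBlur(d,(0,0),.7).astype(np.float32)
def score(c,show=0):
    h=sil(c);m=h.mean(0);v=h-m;a=np.degrees(np.arctan2(v[:,1],v[:,0]))
    k=(a>5)&(a<95);h=h[k];v=v[k]/np.linalg.norm(v[k],axis=1)[:,None]
    n=40;  # resample
    idx=np.argsort(np.arctan2(v[:,1],v[:,0]));h=h[idx];v=v[idx];L=np.r_[0,np.cumsum(np.linalg.norm(np.diff(h,axis=0),axis=1))];q=np.linspace(0,L[-1],n)
    h=np.c_[np.interp(q,L,h[:,0]),np.interp(q,L,h[:,1])];v=np.c_[np.interp(q,L,v[:,0]),np.interp(q,L,v[:,1])]
    f=lambda p:cv2.remap(blur,p[:,:1].astype(np.float32),p[:,1:].astype(np.float32),1)[:,0]
    return np.mean(f(h-v)-f(h+v))
G=sorted(((score((x,y)),x,y) for x in np.arange(.5,.535,.001) for y in np.arange(-.105,-.06,.001)),reverse=True)[:5];print(np.array(G))
s=pickle.load(open('s5.pkl','rb'));w=lambda x,y:(x*1.28,(y-300)*1.28)
print('handle end (wrist)',atz('wrist',w(197.5,483),.041,s),'pred cup',atz('wrist',w(197.5,483),.041,s)[:2]+.105*np.array([.987,.16]))
print('scene handle end',atz('scene',(190+(488-400)/4,170+71/4),.041))
E
```

```text
[[38.4294  0.518  -0.079 ]
 [38.4099  0.518  -0.078 ]
 [38.2538  0.517  -0.079 ]
 [38.1547  0.519  -0.079 ]
 [38.1367  0.517  -0.078 ]]
handle end (wrist) [ 0.4107 -0.0979  0.041 ] pred cup [ 0.5143 -0.0811]
scene handle end [ 0.418  -0.0972  0.041 ]
```

```bash
python3 - <<'E'
from h import *
O=np.array([.5722,-.0698]);a=.1656;Rm=np.array([[np.cos(a),-np.sin(a)],[np.sin(a),np.cos(a)]])
W=lambda l:O+Rm@np.array(l)
yaw=np.degrees(a)+90
e=plan([*W((-.095,-.092)),.32],yaw,5,1);print();e=plan([*W((-.095,-.092)),.279],yaw,4,1,e)
r=lambda th:.105*np.array([np.cos(-2.0898+th),np.sin(-2.0898+th)])
e=plan([*W(r(0)-[.023,0]),.279],yaw,2,1,e)
for th in np.arange(.1,1.01,.1):
    d=r(th)-r(th-.1);print(round(th,1),'tool x,y units',np.round([-d[0]/.75,d[1]/.75],4))
print('end tcp',W(r(1)-[.019,0]))
E
```

```text
max shift/row mm 27.64523012959101 turn deg 0.05426286545159791
1.000 -0.028 -0.024 -0.002 -0.001 0.000 -0.012; 1.000 -0.028 -0.024 -0.002 -0.001 0.000 -0.012; 1.000 -0.028 -0.024 -0.002 -0.001 0.000 -0.012; 1.000 -0.028 -0.024 -0.002 -0.001 0.000 -0.012; 1.000 -0.028 -0.024 -0.002 -0.001 0.000 -0.012

max shift/row mm 10.249999999999995 turn deg 0.0
1.000 0.000 0.000 0.014 0.000 0.000 0.000; 1.000 0.000 0.000 0.014 0.000 0.000 0.000; 1.000 0.000 0.000 0.014 0.000 0.000 0.000; 1.000 0.000 0.000 0.014 0.000 0.000 0.000
max shift/row mm 9.967780346930589 turn deg 0.0
1.000 -0.013 0.001 0.000 0.000 0.000 0.000; 1.000 -0.013 0.001 0.000 0.000 0.000 0.000
0.1 tool x,y units [-0.0125 -0.0063]
0.2 tool x,y units [-0.0131 -0.005 ]
0.3 tool x,y units [-0.0135 -0.0037]
0.4 tool x,y units [-0.0138 -0.0024]
0.5 tool x,y units [-0.014 -0.001]
0.6 tool x,y units [-0.014   0.0004]
0.7 tool x,y units [-0.0139  0.0018]
0.8 tool x,y units [-0.0136  0.0032]
0.9 tool x,y units [-0.0132  0.0045]
1.0 tool x,y units [-0.0127  0.0058]
end tcp [ 0.6167 -0.1567]
```

>>> arm_command:
  commands: "1 -0.028 -0.024 -0.002 0 0 -0.012; 1 -0.028 -0.024 -0.002 0 0 -0.012; 1 -0.028 -0.024 -0.002 0 0 -0.012; 1 -0.028 -0.024 -0.002 0 0 -0.012; 1 -0.028 -0.024 -0.002 0 0 -0.012"

```text
clock: 14.5
eef_pos: [0.4953, -0.1767, 0.3201]
tcp_rot: [-0.0, -0.083, 0.997, 0.0]
force: [-0.4, -0.3, 0.1]
gripper_width: 0.145
grasp_force: 0.0
```

>>> arm_command:
  commands: "1 0 0 0.014 0 0 0; 1 0 0 0.014 0 0 0; 1 0 0 0.014 0 0 0; 1 0 0 0.013 0 0 0; 1 0 0 0 0 0 0"

```text
clock: 15.0
eef_pos: [0.4929, -0.1759, 0.2781]
tcp_rot: [-0.001, -0.083, 0.997, 0.001]
force: [0.2, -0.6, 0.1]
gripper_width: 0.001
grasp_force: 0.0
```

>>> arm_command:
  commands: "1 0 0 0 0 0 0; 1 0 0 0 0 0 0"

```text
clock: 15.2
eef_pos: [0.4934, -0.1763, 0.28]
tcp_rot: [0.0, -0.083, 0.997, -0.0]
force: [0.6, -0.4, 0.3]
gripper_width: -0.003
grasp_force: 0.0
```

>>> arm_command:
  commands: "1 -0.013 0.001 0 0 0 0; 1 -0.013 0.001 0 0 0 0; 1 -0.006 0 0 0 0 0; 1 -0.0125 -0.0063 0 0 0 0; 1 0 0 0 0 0 0"

```text
clock: 15.7
eef_pos: [0.5278, -0.1743, 0.2795]
tcp_rot: [0.0, -0.083, 0.997, -0.0]
force: [-0.5, -0.2, -0.0]
gripper_width: -0.001
grasp_force: 0.6
```

>>> arm_command:
  commands: "1 -0.0131 -0.005 0 0 0 0; 1 -0.0135 -0.0037 0 0 0 0; 1 -0.0138 -0.0024 0 0 0 0; 1 -0.014 -0.001 0 0 0 0; 1 0 0 0 0 0 0"

```text
clock: 16.2
eef_pos: [0.5693, -0.1762, 0.2794]
tcp_rot: [-0.0, -0.083, 0.997, -0.0]
force: [-2.7, -2.7, 1.0]
gripper_width: 0.002
grasp_force: 1.3
```

>>> arm_command:
  commands: "1 -0.014 0 0 0 0 0; 1 -0.0139 0.0018 0 0 0 0; 1 -0.0136 0.0032 0 0 0 0; 1 0 0 0 0 0 0"

```text
clock: 16.6
eef_pos: [0.5995, -0.1667, 0.2795]
tcp_rot: [0.0, -0.083, 0.997, -0.0]
force: [-2.3, -2.1, 1.8]
gripper_width: 0.002
grasp_force: 1.4
```

```bash
python3 - <<'E'
from h import *
import cv2
for n in('side','scene'):
    i=grab_frame(n)[:,:,::-1].astype(int);m=((i[:,:,2]>150 if n=='side' else i[:,:,2]>110)&(i[:,:,2]>2*i[:,:,1]-20)&(i[:,:,2]>3*i[:,:,0])).astype(np.uint8)
    c,l,st,ce=cv2.connectedComponentsWithStats(m);print(n,[(st[k],ce[k]) for k in range(1,c) if st[k,4]>6])
E
```

```text
side []
scene [(array([382,   0,   5,   3,   7], dtype=int32), array([384.    ,   1.1429])), (array([382,   7,  32,  22, 299], dtype=int32), array([399.699 ,  16.5853])), (array([211, 242,   6,   2,   8], dtype=int32), array([213.5 , 242.25])), (array([131, 254,   4,   3,   9], dtype=int32), array([132.3333, 255.1111]))]
```

>>> arm_command:
  commands: "1 -0.0132 0.0045 0 0 0 0; 1 -0.0127 0.0058 0 0 0 0; 1 0 0 0 0 0 0"

```text
clock: 17.0
eef_pos: [0.6166, -0.1562, 0.2795]
tcp_rot: [-0.0, -0.083, 0.997, -0.0]
force: [-3.9, -3.2, 0.8]
gripper_width: 0.005
grasp_force: 1.7
```

```bash
python3 - <<'E'
from h import *
import cv2
print(atz('scene',(213.5,242),.1395))
i=grab_frame('scene')[:,:,::-1];j=grab_frame('side')[:,:,::-1]
cv2.imwrite('pics/c6.png',np.hstack([cv2.resize(i[185:260,180:280],(400,300),interpolation=2),cv2.resize(j[170:245,220:320],(400,300),interpolation=2)]))
E
```

```text
[ 0.6225 -0.1664  0.1395]
```

View pics/c6.png

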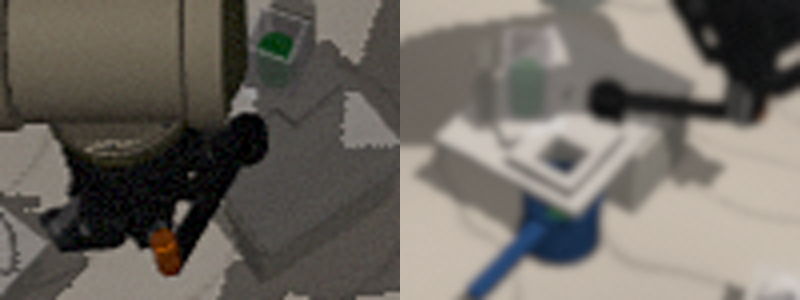

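>>> arm_command:
  commands: "1 -0.004 0.002 0 0 0 0; 1 0 0 0 0 0 0"

```text
clock: 17.3
eef_pos: [0.6182, -0.1553, 0.2795]
tcp_rot: [-0.002, -0.083, 0.997, -0.001]
force: [-9.9, -6.7, 3.9]
gripper_width: 0.001
grasp_force: 5.5
```

>>> arm_command:
  commands: "1 -0.003 0.001 0 0 0 0; 1 0 0 0 0 0 0; 1 0 0 0 0 0 0"

```text
clock: 17.6
eef_pos: [0.6195, -0.1548, 0.2795]
tcp_rot: [-0.004, -0.082, 0.997, -0.001]
force: [-18.0, -10.2, 5.4]
gripper_width: -0.002
grasp_force: 9.2
```

At the stop: the force climbs steeply there, to about 20 N. Now I return along the arc so the lever springs back with the fingers.

>>> arm_command:
  commands: "1 0.007 -0.003 0 0 0 0; 1 0.0127 -0.0058 0 0 0 0; 1 0.0132 -0.0045 0 0 0 0; 1 0.0136 -0.0032 0 0 0 0; 1 0.0139 -0.0018 0 0 0 0"

```text
clock: 18.1
eef_pos: [0.578, -0.1747, 0.2794]
tcp_rot: [-0.0, -0.083, 0.997, 0.0]
force: [-2.5, 2.1, -0.8]
gripper_width: 0.002
grasp_force: 1.1
```

>>> arm_command:
  commands: "1 0.014 0 0 0 0 0; 1 0.014 0.001 0 0 0 0; 1 0.0138 0.0024 0 0 0 0; 1 0.0135 0.0037 0 0 0 0; 1 0.0131 0.005 0 0 0 0"

```text
clock: 18.6
eef_pos: [0.5261, -0.174, 0.2798]
tcp_rot: [0.0, -0.083, 0.997, -0.001]
force: [0.5, -0.3, 0.2]
gripper_width: 0.001
grasp_force: 0.2
```

>>> arm_command:
  commands: "1 0.0125 0.0063 0 0 0 0; 1 0.013 0 0 0 0 0; 1 0.02 0 0 0 0 0; 1 0.02 0 0 0 0 0; 1 0 0 0 0 0 0"

```text
clock: 19.1
eef_pos: [0.4764, -0.1777, 0.2798]
tcp_rot: [-0.0, -0.082, 0.997, -0.0]
force: [0.1, -0.5, -0.3]
gripper_width: -0.003
grasp_force: 0.0
```

>>> arm_command:
  commands: "1 0 0 -0.05 0 0 0; 1 0.03 0 -0.05 0 0 0; 1 0.04 0 -0.04 0 0 0; 1 0.04 0 0 0 0 0; 1 0 0 0 0 0 0"

```text
clock: 19.6
eef_pos: [0.3945, -0.1911, 0.3857]
tcp_rot: [0.001, -0.082, 0.997, -0.001]
force: [-0.4, -0.6, -0.0]
gripper_width: 0.002
grasp_force: 0.0
```

```bash
python3 - <<'E'
from h import *
import cv2
s=read_state();print(s['clock'],s['eef_pos'],s['force'])
I={}
for n in('side','scene'):
    i=grab_frame(n)[:,:,::-1];I[n]=i.astype(int);cv2.imwrite(f'pics/{n}7.png',i)
    a=cv2.imread(f'pics/{n}0.png').astype(int)
    def om(i):return ((i[:,:,2]>i[:,:,1]+50)&(i[:,:,2]>2*i[:,:,0]+30)).astype(np.uint8)
    for q,nm in((a,'before'),(I[n],'after')):
        bx=(280,200,300,232) if n=='side' else (192,205,212,228)
        m=om(q)[bx[1]:bx[3],bx[0]:bx[2]];ys,xs=np.nonzero(m);print(n,nm,'knob',len(xs),xs.mean()+bx[0],ys.mean()+bx[1])
    # green pixels near outlet hole / cup opening
    bx=(245,205,275,240) if n=='side' else (218,200,240,218)
    for q,nm in((cv2.imread(f'pics/{n}5.png').astype(int),'before'),(I[n],'after')):
        g=((q[:,:,1]>q[:,:,2]*1.3)&(q[:,:,1]>q[:,:,0]*1.1))[bx[1]:bx[3],bx[0]:bx[2]];ys,xs=np.nonzero(g);print(n,nm,'green',len(xs),(xs.mean()+bx[0],ys.mean()+bx[1]) if len(xs) else '')
P=proj('side',[.518,-.079,.02]);print('cup inside side',P,'scene',proj('scene',[.518,-.079,.02]))
for y in range(212,232,3):print(y,[tuple(I['side'][y,x][::-1]) for x in range(252,270,4)])
E
```

```text
19.6 [ 0.3945 -0.1911  0.3857] [-0.41   -0.5521 -0.0083]
side before knob 50 289.5 213.1
side after knob 52 289.5192307692308 212.98076923076923
side before green 0 
side after green 0 
scene before knob 26 200.03846153846155 215.07692307692307
scene after knob 29 200.0344827586207 215.55172413793105
scene before green 1 (np.float64(238.0), np.float64(216.0))
scene after green 4 (np.float64(230.0), np.float64(213.5))
cup inside side [[259.3314 222.9998]] scene [[231.6182 215.5281]]
212 [(np.int64(145), np.int64(140), np.int64(134)), (np.int64(27), np.int64(27), np.int64(28)), (np.int64(18), np.int64(19), np.int64(19)), (np.int64(27), np.int64(28), np.int64(29)), (np.int64(29), np.int64(28), np.int64(30))]
215 [(np.int64(165), np.int64(159), np.int64(153)), (np.int64(61), np.int64(60), np.int64(58)), (np.int64(26), np.int64(27), np.int64(26)), (np.int64(20), np.int64(20), np.int64(20)), (np.int64(21), np.int64(20), np.int64(23))]
218 [(np.int64(62), np.int64(65), np.int64(73)), (np.int64(57), np.int64(56), np.int64(54)), (np.int64(55), np.int64(55), np.int64(54)), (np.int64(23), np.in
[... 269 characters left out ...]
t64(61), np.int64(82))]
224 [(np.int64(24), np.int64(42), np.int64(67)), (np.int64(53), np.int64(56), np.int64(61)), (np.int64(65), np.int64(65), np.int64(64)), (np.int64(42), np.int64(58), np.int64(80)), (np.int64(30), np.int64(49), np.int64(78))]
227 [(np.int64(38), np.int64(71), np.int64(115)), (np.int64(29), np.int64(54), np.int64(87)), (np.int64(40), np.int64(52), np.int64(71)), (np.int64(26), np.int64(48), np.int64(78)), (np.int64(30), np.int64(49), np.int64(75))]
230 [(np.int64(35), np.int64(66), np.int64(108)), (np.int64(23), np.int64(42), np.int64(68)), (np.int64(25), np.int64(46), np.int64(75)), (np.int64(24), np.int64(47), np.int64(76)), (np.int64(47), np.int64(58), np.int64(78))]
```

>>> arm_command:
  commands: "1 0.01 0.06 -0.01 0 0 0; 1 0.01 0.06 -0.01 0 0 0; 1 0 0.06 0 0 0 0; 1 0 0.06 0 0 0 0; 1 0 0.06 0 0 0 0"

```text
clock: 20.2
eef_pos: [0.3444, 0.0302, 0.3996]
tcp_rot: [0.0, -0.083, 0.997, -0.0]
force: [0.8, 0.1, 0.2]
gripper_width: 0.002
grasp_force: 0.0
```

>>> arm_command:
  commands: "1 0 0.05 0 0 0 0; 1 0 0 0 0 0 0; 1 0 0 0 0 0 0; 1 0 0 0 0 0 0"

```text
clock: 20.6
eef_pos: [0.3388, 0.0649, 0.3994]
tcp_rot: [-0.0, -0.083, 0.997, -0.0]
force: [-0.3, -0.1, -0.2]
gripper_width: 0.004
grasp_force: 0.0
```

```bash
python3 - <<'E'
from h import *
import cv2
for n in('side','scene'):
    i=grab_frame(n)[:,:,::-1];cv2.imwrite(f'pics/{n}8.png',i)
    for k in (f'{n}0',f'{n}5',f'{n}8'):
        q=cv2.imread(f'pics/{k}.png').astype(int)
        for nm,bx in (('cup',(250,212,272,236) if n=='side' else (218,200,240,218)),('tube',(240,180,262,206) if n=='side' else (240,184,258,210))):
            g=(q[:,:,1]-np.maximum(q[:,:,2],q[:,:,0]))[bx[1]:bx[3],bx[0]:bx[2]];ys,xs=np.nonzero(g>12);print(k,nm,len(xs),(xs.mean()+bx[0],ys.mean()+bx[1],ys.min()+bx[1]) if len(xs) else '')
# bystanders: difference outside of arm
for nm,n,bx in (('bottle','scene',(90,195,130,240)),('tumbler','scene',(340,210,378,250)),('jar','scene',(305,225,340,265)),('bottle','side',(305,285,345,340)),('tumbler','side',(228,120,254,158)),('jar','side',(250,138,278,176))):
    a,b=[cv2.imread(f'pics/{n}{k}.png')[bx[1]:bx[3],bx[0]:bx[2]].astype(int) for k in(0,8)];print(nm,n,np.abs(a-b).mean())
P=[cv2.imread('pics/side8.png')[223,x] for x in range(254,266,2)];print(P)
E
```

```text
side0 cup 0 
side0 tube 37 (np.float64(251.9189189189189), np.float64(186.54054054054055), np.int64(184))
side5 cup 0 
side5 tube 41 (np.float64(251.97560975609755), np.float64(186.78048780487805), np.int64(184))
side8 cup 5 (np.float64(258.8), np.float64(222.6), np.int64(222))
side8 tube 33 (np.float64(251.03030303030303), np.float64(187.8181818181818), np.int64(185))
scene0 cup 0 
scene0 tube 51 (np.float64(249.0392156862745), np.float64(196.35294117647058), np.int64(193))
scene5 cup 0 
scene5 tube 52 (np.float64(249.01923076923077), np.float64(196.44230769230768), np.int64(193))
scene8 cup 3 (np.float64(230.0), np.float64(213.66666666666666), np.int64(213))
scene8 tube 51 (np.float64(248.62745098039215), np.float64(196.68627450980392), np.int64(194))
bottle scene 4.511666666666667
tumbler scene 3.821271929824561
jar scene 3.861666666666667
bottle side 5.12530303030303
tumbler side 5.951754385964913
jar side 6.296052631578948
[array([84, 53, 28], dtype=uint8), array([87, 78, 36], dtype=uint8), array([68, 85, 41], dtype=uint8), array([64, 83, 59], dtype=uint8), array([ 95, 100,  96], dtype=uint8), array([111, 108, 108], dtype=uint8)]
```

```bash
python3 - <<'E'
from h import *
import cv2
def shift(n,bx):
    a,b=[cv2.cvtColor(cv2.imread(f'pics/{n}{k}.png'),6).astype(np.float32) for k in(0,8)]
    t=a[bx[1]:bx[3],bx[0]:bx[2]];u=cv2.resize(t,None,fx=8,fy=8,interpolation=2);w=cv2.resize(b[bx[1]-4:bx[3]+4,bx[0]-4:bx[2]+4],None,fx=8,fy=8,interpolation=2)
    r=cv2.matchTemplate(w,u,cv2.TM_CCOEFF_NORMED);_,v,_,p=cv2.minMaxLoc(r);return round(v,3),p[0]/8-4,p[1]/8-4
print('knob',shift('side',(282,203,298,222)),shift('scene',(194,208,208,230)))
print('dispenser ref',shift('scene',(240,225,292,250)),shift('side',(268,182,296,202)))
for k in(0,5,8):
    for n,x,ys in(('side',252,range(174,202)),('scene',249,range(184,210))):
        q=cv2.imread(f'pics/{n}{k}.png').astype(int);print(n,k,[int(q[y,x,1]-max(q[y,x,0],q[y,x,2])) for y in ys])
s=read_state();print(s['clock'],[shift('scene',b) for b in((90,195,130,240),(340,210,378,250),(305,225,340,265))])
E
```

```text
knob (1.0, 0.0, 0.0) (0.996, 0.0, 0.0)
dispenser ref (0.995, 0.0, 0.0) (0.999, 0.0, 0.0)
side 0 [-11, -10, -10, -9, -8, -7, -7, -7, -4, 5, 23, 33, 25, 22, 19, 15, 12, 9, 8, 8, 8, 9, 9, 9, 9, 3, -1, -5]
scene 0 [-4, -6, -4, -5, -6, -3, -4, -5, -4, 21, 51, 53, 57, 56, 45, 13, 9, 8, 8, 7, 10, 8, 10, 5, 5, -3]
side 5 [-11, -11, -11, -9, -9, -8, -7, -7, -5, 5, 26, 35, 29, 23, 20, 17, 12, 10, 10, 9, 10, 10, 10, 9, 8, 4, -2, -5]
scene 5 [-2, -2, -4, -1, -5, 0, -7, -2, -1, 24, 61, 60, 53, 55, 48, 14, 9, 10, 7, 10, 10, 11, 7, 5, 3, -5]
side 8 [-10, -11, -11, -10, -9, -7, -7, -7, -7, -2, 3, 15, 21, 21, 20, 18, 13, 12, 10, 9, 10, 10, 8, 10, 9, 5, -2, -4]
scene 8 [-4, -4, -6, -6, -4, -1, -3, -3, -5, 11, 52, 56, 51, 54, 51, 14, 15, 4, 6, 7, 9, 9, 9, 8, 5, -6]
20.7 [(0.997, 0.0, 0.0), (0.995, 0.0, 0.0), (0.994, 0.0, 0.0)]
```

```bash
python3 -c "
from bench import *
print(job_done())"
```

```text
the job is handed in; nothing more can be done
None
```

The job is handed in: the cup stands within about 2 mm of the mark's centre, the lever went to its stop once and is back at rest, and one tablet shows in the cup. The stack in the tube sank less than one tablet's thickness. The bottle, tumbler and jar did not move.

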